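# Turn the grey tile under the drying shelf

### The job

Two tiles are drying in hinged wooden frames beneath the low shelf. Turn the frame with the dark grey tile right over, like the page of a book, by its round handle at the front, until it lies flat on the other side; lead it down gently, do not let it fall. Do not knock the shelf, and leave the red-brown tile as it lies.

Things in the scene. Friction and masses are not known exactly. Their poses are not given: they have to be found in the camera images.
- grey_leaf (a joint): Hinge of the frame with the dark grey tile. 0: flat on the left (+y) of its axis; 1.57: upright; 3.14: flat on the right, turned over. Axis level, along low_shelf's x, 40 mm above the table. It turns easily and falls to either side if let go (about 160 g, 1.5 N at the handle). The frame is 10 mm thick, 126 mm long and reaches 62 mm from the axis; upright it clears the shelf by 20 mm.
- grey_handle (a point): Grip point on the grey tile's frame: on the centre line of a dark dowel, 14 mm thick, 20 mm from its free end. The dowel sticks out 65 mm from the frame's front toward the robot, parallel to the hinge axis, 45 mm from it. At the start 40 mm above the bare table, 75 mm in front of the shelf's edge; it moves on a half circle of 45 mm radius, up and over toward low_shelf's -y.
- low_shelf: Fixed wooden shelf: board 110 mm deep (x), 348 mm long (y), underside 122 and top 138 mm above the table, on four posts; two moulds 35 mm high on it. Origin on the table under its centre; x points away from the robot, y left. The two frames stand under it side by side, axes 170 mm apart, parallel to it (either may be left); frames stick out 30 mm in front, handle ends 95 mm.
- red_leaf (a joint): Hinge of the other frame, the same in every way but with a red-brown terracotta tile; it lies at 0 and is to stay there.

How it is judged (in metres and radians):
At the end, for the whole second after the job is handed in: The grey tile's frame lies turned over on the other side of its hinge (joint above 2.97 rad, within 10 degrees of flat), at rest; the red-brown tile's frame lies where it was (within 0.1 rad) (value of joint grey_leaf above 2.97 rad and velocity of joint grey_leaf below 0.1 rad/s and value of joint red_leaf below 0.1 rad); the robot touches nothing.
It fails at once if the red-brown tile's frame is lifted (more than 0.2 rad) (value of joint red_leaf above 0.2 rad).
It fails at once if the grey tile's frame falls or is flung (faster than 7 rad/s) (velocity of joint grey_leaf above 7 rad/s or velocity of joint grey_leaf below -7 rad/s).
It fails at once if the shelf is knocked by the robot (more than 10 N) (contact force between any of the arm, the fingers and low_shelf above 10 N).
It also fails if it takes over 40 s, if anything falls off the work surface, if the arm or the gripper's body presses on something with over 40 N, if the wrist force passes 120 N, or if a joint passes its speed limit or range.

### The arm

A 7-joint arm with a two-finger parallel gripper is mounted at the origin on a cart in front of the work surface, level with it; the furniture and walls round the work are solid. World frame = base frame: x ahead of the robot, y to its left, z up, the work surface at z = 0. Lengths are in mm, angles in rad, forces in N, time in s.
With the tool pointing down it reaches from about 400 to 850 mm from the base axis. Payload 10.4 kg.
Tool frame: the origin (TCP) lies midway between the tips of the shut fingers; the grasp point (between the pads) lies 19 mm behind it (manip.hold_point_z is the z of the grasp point in the tool frame, in mm); z points along the fingers, y is the line along which they close (so a half turn about z gives the same grasp; the last joint's range is limited). The gripper opens to 87 mm and grips with 3 to 60 N. Pads are 19 mm wide; open, the fingers measure 117 mm over their backs; the gripper's body (75 mm by 190 mm) begins 51 mm behind the grasp point.
Start: joints at [1.221, 0.332, -0.065, 1.46, 0.022, 1.35, -0.088], TCP at [200.656, -591.937, 222.576] pointing down, gripper open.
Joint ranges: [-2.6, 2.6], [-0.5, 2.12], [-1.47, 1.34], [0.16, 2.42], [-1.27, 4.41], [0.06, 2.06], [-2.6, 2.6]. Speed limits (rad/s): [2.22, 2.22, 2.79, 2.79, 3.14, 3.14, 3.14].

### API

Orientations are given as a unit quaternion [w, x, y, z].
In Python, from bench import sensors, get_image, manip, boxes_of, place_of gives the robot as it stands.
- The arm moves only by the tool play_rows, never from a script. Its argument "targets" is a list of rows, each a list of 2 entries, a list of its own where there are three numbers: the shift along the tool's x, y, z in cm, then the turn, a rotation vector about the tool's x, y, z in rad. A call has 1 to 10 rows; each row shifts and turns the commanded pose from where the row before left it, along the tool's axes as they then stand; what a row does not reach is not made up. A row lasts 1/10 s, in which the tool goes at most 50 mm and 8.59 degrees, less where a joint would pass 70% of its speed; a pose out of reach is approached as far as the arm can. A call is refused whole if a number of a shift passes 5 or a number of a turn 0.15, either way. A call with a gripper value outside its range is refused whole. "grip" is the opening, from -1 (shut) to 1 (fully open), so that 0 is half open, set as the call begins (left out, the last holds). The fingers move at their own pace and stop on an object; the grip force is fixed at half the most. Time passes only in rows, so rows that do not move let the fingers close. It gives the time, the measured TCP pose, the force, the opening and the grip force at its end, in the units of the state.
- sensors.get_state(): the state, without advancing time (a new reading comes with each control period).
- get_image(name): name is "side" or "top"; returns a dict with "frame" (384x512x3 uint8, blue, green, red), "camera_matrix" (3x3 intrinsics, pixels), "k1" (the pictures are not rectified: a ray, as slopes to the right and down, at radius r is drawn at 1 + k1 r^2 times it, then the intrinsics apply), "pose" (4x4, takes a point from camera to world coordinates). Camera axes: x right, y down, z forward; pixel columns grow to the right and rows downward; lengths in mm; the calibration is good to about 2 mm. A picture is of the moment at which its call begins. There is no depth.
- manip.close_job(): hands the job in; it is judged then, once.
Trained networks look in a picture, given as the dict that the camera call returned (one of the last four; its "shot" number tells which), for a name from the list of things; names that differ only in an ending like _2 or _b are one class to them, and where a whole thing is asked for, a point or a joint stands for the part that bears it (a point fixed in the world has none). Each returns a list of dicts, best first, with "confidence" (0 to 1); they miss things now and then, are a little off and sometimes report something else, mostly with a low value. They report only what shows in the picture. A call takes as long as a camera call.
- boxes_of(picture, thing): "xyz" ([x, y, z] in mm, in the coordinates of the camera as it stood for that picture, good to about 4 mm: the middle of the surface that is visible of it).
- place_of(picture, thing): "xyz" ([x, y, z] in mm, in the coordinates of the camera as it stood for that picture, good to about 4 mm: a listed point, or the origin of a listed thing).
The state is a dict: "t": time; "qpos": joint angles; "dq": joint speeds; "joint_efforts": joint torques, N m; "tool_pos": TCP position; "orientation": TCP orientation; "wrist_force": force on the tool from outside, world axes, zero at the start; "wrist_torque": the same for the moment, N m; "gripper_width": opening from 0.0 (shut) to 1.0 (fully open); "grip_force": force on a finger pad.
Only numpy, scipy, OpenCV 4.12 (cv2) and the standard library are available. Lean on these libraries where they do the work, as an engineer would, in place of code of your own. Each camera call takes 0.05 s, during which the arm holds its last target. There are 200 camera calls.

## Working session

There is one attempt and no reset: what is moved stays moved. The work goes in short steps, Python scripts to look and compute and a tool call to move; the robot and the scene stay as the last step left them, time stands still between calls to the robot, and variables do not carry over. Pictures are saved under pics/ and viewed, at most 10 in all, crops included, and the job is handed in when it is done.

Besides the shell and the picture viewer there is one more tool, called after ">>>" by a JSON object that holds its "api" and its "payload". play_rows: Moves the arm, as the interface text tells. Its arguments: {"type":"object","properties":{"targets":{"type":"array"},"grip":{"type":"number"}},"required":["targets"]}

```bash
mkdir -p pics; cat > h.py <<'E'
import numpy as np, cv2
from bench import sensors, get_image, manip, boxes_of, place_of
from scipy.spatial.transform import Rotation as R
def look(name,fn=None):
    p=get_image(name)
    if fn: cv2.imwrite('pics/'+fn,p['frame'])
    return p
def w(p,xyz): return (np.array(p['pose'])@np.r_[xyz,1])[:3]
def pix(p,X):
    c=(np.linalg.inv(p['pose'])@np.r_[X,1])[:3]; s=c[:2]/c[2]; s=s*(1+p['k1']*(s@s))
    K=p['camera_matrix']; return (K@np.r_[s,1])[:2]
def ray(p,uv):
    K=np.array(p['camera_matrix']); d=(np.array([uv[0]-K[0,2],uv[1]-K[1,2]])/[K[0,0],K[1,1]]); s=d.copy()
    for _ in range(20): s=d/(1+p['k1']*(s@s))
    T=np.array(p['pose']); return T[:3,3],T[:3,:3]@np.r_[s,1]
def onz(p,uv,z):
    o,d=ray(p,uv); return o+d*(z-o[2])/d[2]
E
python3 - <<'E'
from h import *
np.set_printoptions(precision=3,suppress=True)
s=sensors.get_state(); print(s); print(manip.hold_point_z)
for n in ('side','top'):
    p=look(n,n+'0.png'); print(n,np.array(p['pose']))
    for t in ('grey_leaf','grey_handle','low_shelf','red_leaf'):
        for f in (boxes_of,place_of):
            try:
                for r in f(p,t)[:3]: print(t,f.__name__,round(r['confidence'],2),w(p,r['xyz']),{k:v for k,v in r.items() if k not in('xyz','confidence')})
            except Exception as e: print(t,f.__name__,e)
E
```

```text
{'t': 0.0, 'qpos': array([ 1.221,  0.333, -0.065,  1.461,  0.022,  1.35 , -0.089]), 'dq': array([-0.001,  0.   ,  0.002,  0.001, -0.   ,  0.   , -0.001]), 'joint_efforts': array([ -0.001, -62.326,   0.024, -38.99 ,  -0.061,   0.04 ,   0.   ]), 'tool_pos': array([ 200.51 , -591.554,  221.771]), 'orientation': array([-0.001,  0.987,  0.163, -0.   ]), 'wrist_force': array([-0.31 ,  0.562,  0.706]), 'wrist_torque': array([ 0.091, -0.044, -0.036]), 'grip_force': 0.0, 'gripper_width': 0.9997754807782326}
-18.700000000000003
side [[   0.727   -0.358    0.586   59.083]
 [  -0.687   -0.397    0.609 -378.788]
 [   0.014   -0.845   -0.534  498.901]
 [   0.       0.       0.       1.   ]]
grey_leaf call 0.75 [590.476 232.801  41.781] {}
grey_leaf call it knows: grey_handle, low_shelf
grey_handle call 0.78 [587.455 231.378  43.021] {}
grey_handle call 0.69 [497.711 247.878  39.379] {}
low_shelf call 0.73 [605.056  48.766 133.586] {}
red_leaf call 0.65 [585.071  54.873  43.228] {}
red_leaf call it knows: grey_handle, low_shelf
top [[ -0.021  -0.986   0.168 430.316]
 [ -0.999   0.025   0.027 122.346]
 [ -0.031  -0.167  -0.985 914.946]
 [  0.      0.      0.      1.   ]]
grey_leaf call 0.65 [560.189 240.912  41.196] {}
grey_leaf call it knows: grey_handle, low_shelf
grey_handle call 0.66 [556.508 241.96   42.121] {}
grey_handle call 0.92 [503.785 246.205  40.167] {}
low_shelf call 0.59 [619.913 102.555 134.173] {}
low_shelf call 0.75 [626.843 106.26   -4.986] {}
red_leaf call 0.66 [551.994  68.888  43.677] {}
red_leaf call it knows: grey_handle, low_shelf
```

```bash
ls .
```

```text
h.py
pics
```

View pics/side0.png

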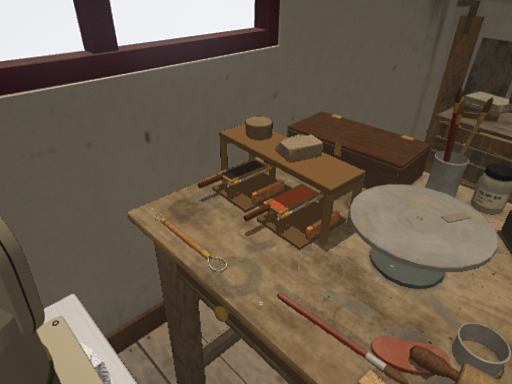

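View pics/top0.png

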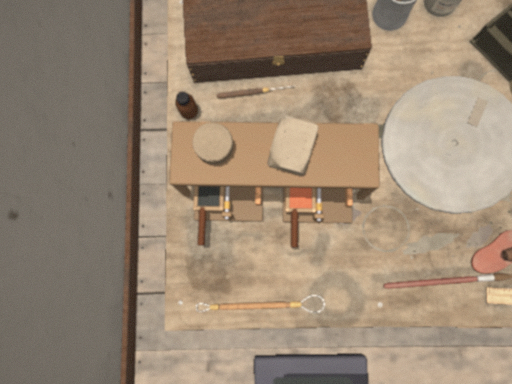

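The side view shows the shelf at (220–360, 125–190), with the grey frame on the left (handle about (210,182)) and the red one on the right (handle about (257,213)). In the top view the grey dowel runs from (203,208) to (201,245), the red dowel from (294,208) to (295,247), and the shelf's front edge is at row 187. I'll fix the yaw and the handle line next.

```bash
python3 - <<'E'
from h import *
np.set_printoptions(precision=2,suppress=True)
p=look('top'); q=look('side')
f=p['frame']
big=cv2.resize(f[115:260,160:390],None,fx=3.4,fy=3.4,interpolation=cv2.INTER_CUBIC); cv2.imwrite('pics/crop.png',big)
a=onz(p,(172,187),138);b=onz(p,(379,187),138);c=onz(p,(171,122),138);d=onz(p,(379,123),138);print('shelf',a,b,c,d)
hsv=cv2.cvtColor(f,cv2.COLOR_BGR2HSV)
for n,(x0,x1) in {'grey':(192,214),'red':(285,306)}.items():
    g=f[200:255,x0:x1].astype(float).sum(2); m=(g<np.median(g)*0.6).astype(np.uint8)
    k,l,st,ce=cv2.connectedComponentsWithStats(m); i=1+st[1:,4].argmax(); ys,xs=np.where(l==i)
    pts=np.c_[xs+x0,ys+200].astype(np.float32); print(n,st[i],cv2.minAreaRect(pts))
    for r in (212,222,232,240):
        s=pts[pts[:,1]==r]; 
        if len(s): print(r,s[:,0].min(),s[:,0].max(),onz(p,(s[:,0].mean(),r),44))
    r=pts[:,1].max(); print('end',onz(p,(pts[pts[:,1]>r-2][:,0].mean(),r+.5),40))
hs=[w(x,r['xyz']) for x in (p,q) for r in place_of(x,'grey_handle')[:1]]; print(hs)
T=[ray(x,pix(x,h)) for x,h in zip((p,q),hs)]
A=np.zeros((3,3));B=np.zeros(3)
for o,d in T:
    d=d/np.linalg.norm(d);P=np.eye(3)-np.outer(d,d);A+=P;B+=P@o
print('tri',np.linalg.solve(A,B))
s=sensors.get_state();print(R.from_quat(s['orientation'],scalar_first=True).as_matrix())
E
```

```text
shelf [573.08 278.88 138.  ] [564.23 -60.94 138.  ] [685.03 281.32 138.  ] [672.44 -67.61 138.  ]
grey [11 11  4 34 69] ((204.109130859375, 227.47207641601562), (2.5648937225341797, 33.129878997802734), 4.085616588592529)
212 204.0 206.0 [542.06 236.57  44.  ]
222 204.0 205.0 [523.63 237.54  44.  ]
232 204.0 204.0 [505.34 238.5   44.  ]
240 203.0 204.0 [490.82 239.44  44.  ]
end [482.91 239.99  40.  ]
red [  3  10  18  38 243] ((292.82354736328125, 228.20590209960938), (16.73495864868164, 35.89527130126953), 14.03624439239502)
212 290.0 296.0 [538.13  75.72  44.  ]
222 291.0 297.0 [519.74  73.93  44.  ]
232 292.0 297.0 [501.52  73.67  44.  ]
240 291.0 297.0 [487.09  75.09  44.  ]
end [473.79  74.15  40.  ]
[array([500.73, 246.33,  42.61])]
tri [450.58 158.02 663.96]
[[ 0.95  0.32  0.  ]
 [ 0.32 -0.95 -0.  ]
 [ 0.    0.   -1.  ]]
```

View pics/crop.png

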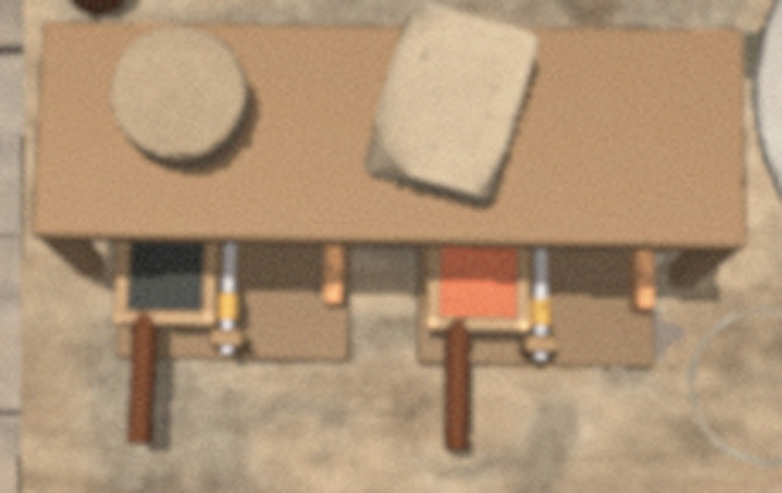

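The crop shows the grey dowel from about (145,318) to its free end at (140,443). The hinge rod is at x≈229 and the shelf's front edge runs from (35,237) to (745,247). The red dowel is at about (457,320–450).

```bash
python3 - <<'E'
from h import *
np.set_printoptions(precision=2,suppress=True)
p=look('top')
c=lambda u,v,z: onz(p,(160+(u+.5)/3.4-.5,115+(v+.5)/3.4-.5),z)
for n,a in dict(frL=(35,237,138),frR=(745,247,138),bkL=(42,23,138),bkR=(740,30,138),gbase=(145,320,45),gend=(140,443,43),rbase=(457,322,45),rend=(457,450,43),hT=(229,245,42),hB=(227,352,42),baseL=(118,357,8),baseR=(348,358,8)).items(): print(n,c(*a))
yaw=lambda a,b:np.degrees(np.arctan2(*(a-b)[[1,0]]))
print(yaw(c(145,320,45),c(140,443,43)),yaw(c(457,322,45),c(457,450,43)),yaw(c(35,237,138),c(745,247,138))-90,yaw(c(42,23,138),c(740,30,138))-90)
g=[w(p,place_of(p,'grey_handle')[0]['xyz']) for p in [look('top') for _ in range(3)]];print(np.array(g))
s=[w(p,place_of(p,'low_shelf')[0]['xyz']) for p in [look('top') for _ in range(3)]];print(np.array(s))
E
```

```text
frL [577.63 282.34 138.  ]
frR [563.75 -60.53 138.  ]
bkL [686.02 279.63 138.  ]
bkR [671.72 -64.77 138.  ]
gbase [548.04 241.41  45.  ]
gend [482.05 244.47  43.  ]
rbase [542.81  73.07  45.  ]
rend [474.56  75.37  43.  ]
hT [588.62 195.71  42.  ]
hB [529.91 197.44  42.  ]
baseL [532.48 261.72   8.  ]
baseR [528.78 132.53   8.  ]
-2.6535953173627065 -1.935063580359791 -2.3183691665759767 -2.3766621070660676
[[503.28 248.27  41.66]
 [503.78 245.05  38.82]
 [504.08 246.12  39.61]]
[[625.48 106.05  -7.15]
 [628.22 105.59  -3.65]
 [629.52 105.99  -7.68]]
```

>>> {"api": "play_rows", "payload": {"targets": [[[0,0,0],[0,0,0.122]],[[0,0,0],[0,0,0.122]],[[0,0,0],[0,0,0.121]],[[2.7,-3,0],[0,0,0]],[[2.7,-3,0],[0,0,0]],[[2.7,-3,0],[0,0,0]],[[2.7,-3,0],[0,0,0]],[[2.7,-3,0],[0,0,0]],[[2.7,-3,0],[0,0,0]],[[2.7,-3,0],[0,0,0]]], "grip": 1}}

```text
t: 2.55
tool_pos: [398.5, -388.0, 222.8]
orientation: [0.0, 1.0, -0.019, 0.0]
wrist_force: [1.4, -0.2, -0.3]
gripper_width: 1.0
grip_force: 0.0
```

>>> {"api": "play_rows", "payload": {"targets": [[[2,-3.5,0],[0,0,0]],[[2,-3.5,0],[0,0,0]],[[1.5,-3.5,0],[0,0,0]],[[1.0,-3.5,0],[0,0,0]],[[0.5,-3.5,0],[0,0,0]],[[0.5,-3.5,0],[0,0,0]],[[0,-3.5,0],[0,0,0]],[[0,-3.5,0],[0,0,0]],[[0,-3.5,0],[0,0,0]],[[0,-3.5,0],[0,0,0]]]}}

```text
t: 3.55
tool_pos: [485.8, -41.0, 222.8]
orientation: [0.0, 1.0, -0.019, 0.0]
wrist_force: [1.1, -0.3, 0.6]
gripper_width: 0.998
grip_force: 0.0
```

>>> {"api": "play_rows", "payload": {"targets": [[[0,-3.5,0],[0,0,0]],[[0,-3.5,0],[0,0,0]],[[0,-3.5,0],[0,0,0]],[[0,-3.5,0],[0,0,0]],[[0,-3.5,0],[0,0,0]],[[0,-3.5,0],[0,0,0]],[[0.3,-3.5,0],[0,0,0]],[[0.3,-3.2,2],[0,0,0]],[[0,-1.0,4],[0,0,0]],[[0,0,4],[0,0,0]]]}}

```text
t: 4.55
tool_pos: [502.6, 246.9, 121.9]
orientation: [-0.001, 1.0, -0.018, 0.001]
wrist_force: [-0.7, -0.0, 0.0]
gripper_width: 1.002
grip_force: 0.0
```

```bash
python3 - <<'E'
from h import *
np.set_printoptions(precision=2,suppress=True)
s=sensors.get_state();print(s['t'],s['tool_pos'],s['qpos'])
q=look('side','s1.png');p=look('top')
f=lambda a:cv2.resize(a,None,fx=3,fy=3,interpolation=cv2.INTER_CUBIC)
cv2.imwrite('pics/c1.png',np.hstack([f(q['frame'][90:270,150:290]),f(p['frame'][130:310,155:280])]))
g=s['tool_pos']+[0,0,18.7]
print(pix(p,s['tool_pos']),pix(q,s['tool_pos']),pix(q,[502.5,244.5,40]))
for x in(p,q):
  for r in place_of(x,'grey_handle')[:2]: print(r['confidence'],w(x,r['xyz']))
E
```

```text
4.55 [502.63 246.86 121.86] [ 0.05  0.35 -0.7   1.73  0.24  1.15 -2.33]
[192.76 229.87] [202.97 151.28] [205.5  182.46]
0.74 [501.33 244.1   37.73]
```

View pics/c1.png

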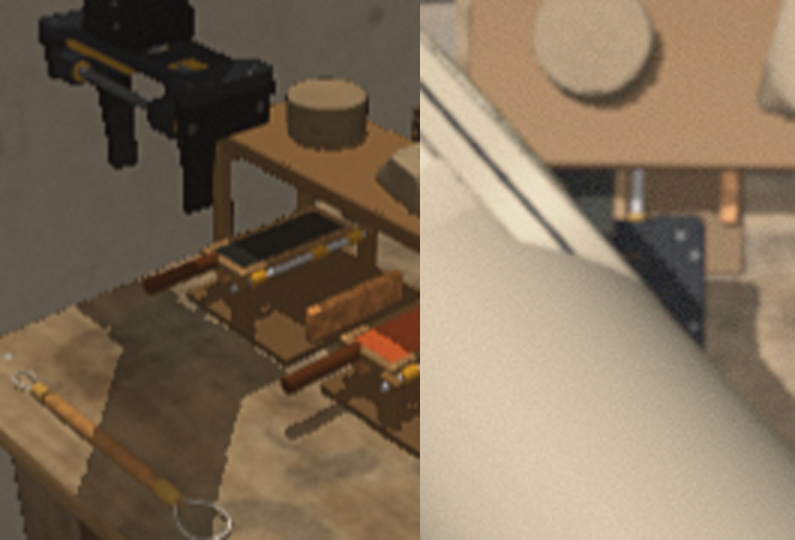

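The side view shows the open fingers straddling the line of the grey dowel, whose end is at crop (150,285). The forearm hides it in the top view. I'll descend and grip.

>>> {"api": "play_rows", "payload": {"targets": [[[0,0,3],[0,0,0]],[[0,0.1,3],[0,0,0]],[[0,0.1,2.5],[0,0,0]],[[0,0,1.5],[0,0,0]],[[0,0,0],[0,0,0]],[[0,0,0],[0,0,0]]]}}

```text
t: 5.35
tool_pos: [503.9, 242.6, 24.4]
orientation: [-0.0, 1.0, -0.019, 0.001]
wrist_force: [0.6, -0.5, 0.7]
gripper_width: 1.002
grip_force: 0.0
```

>>> {"api": "play_rows", "payload": {"targets": [[[0,0,0],[0,0,0]],[[0,0,0],[0,0,0]],[[0,0,0],[0,0,0]],[[0,0,0],[0,0,0]],[[0,0,0],[0,0,0]],[[0,0,0],[0,0,0]],[[0,0,0],[0,0,0]],[[0,0,0],[0,0,0]]], "grip": -1}}

```text
t: 6.15
tool_pos: [502.7, 242.1, 22.5]
orientation: [0.0, 1.0, -0.019, -0.0]
wrist_force: [0.3, -0.3, 0.0]
gripper_width: 0.352
grip_force: 0.0
```

>>> {"api": "play_rows", "payload": {"targets": [[[0,0,0],[0,0,0]],[[0,0,0],[0,0,0]],[[0,0,0],[0,0,0]],[[0,0,0],[0,0,0]],[[0,0,0],[0,0,0]],[[0,0,0],[0,0,0]]]}}

```text
t: 6.75
tool_pos: [502.8, 244.8, 23.1]
orientation: [-0.002, 1.0, -0.018, 0.001]
wrist_force: [1.4, 8.6, -1.1]
gripper_width: 0.149
grip_force: 30.0
```

>>> {"api": "play_rows", "payload": {"targets": [[[0,-0.2,0],[0,0,0]],[[0,0,0],[0,0,0]],[[0,0.03,-0.47],[0,0,0]],[[0,0.07,-0.47],[0,0,0]],[[0,0.12,-0.46],[0,0,0]],[[0,0.17,-0.44],[0,0,0]],[[0,0.21,-0.42],[0,0,0]],[[0,0,0],[0,0,0]]]}}

```text
t: 7.55
tool_pos: [502.6, 239.9, 45.9]
orientation: [-0.001, 1.0, -0.019, 0.0]
wrist_force: [0.2, 8.4, -0.8]
gripper_width: 0.152
grip_force: 30.0
```

>>> {"api": "play_rows", "payload": {"targets": [[[0,0.26,-0.4],[0,0,0]],[[0,0.3,-0.37],[0,0,0]],[[0,0.33,-0.33],[0,0,0]],[[0,0.37,-0.3],[0,0,0]],[[0,0.4,-0.26],[0,0,0]],[[0,0.42,-0.21],[0,0,0]],[[0,0.44,-0.17],[0,0,0]],[[0,0.46,-0.12],[0,0,0]],[[0,0.47,-0.07],[0,0,0]],[[0,0.47,-0.03],[0,0,0]]]}}

```text
t: 8.55
tool_pos: [501.2, 203.5, 70.7]
orientation: [-0.003, 1.0, -0.017, 0.001]
wrist_force: [-8.3, 7.2, 20.3]
gripper_width: 0.149
grip_force: 30.0
```

```bash
python3 - <<'E'
from h import *
q=look('side')
cv2.imwrite('pics/c2.png',cv2.resize(q['frame'][90:270,150:390],None,fx=3,fy=3,interpolation=cv2.INTER_CUBIC))
E
```

```text
(no output)
```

View pics/c2.png

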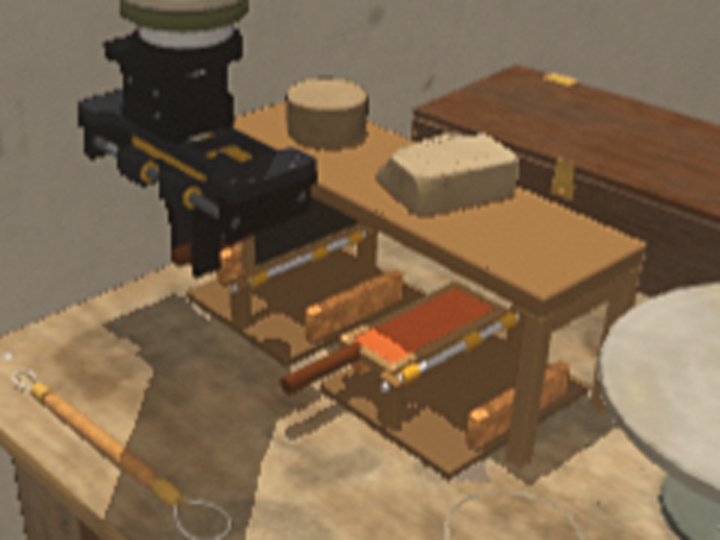

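The side view shows the dowel held between the fingers and the frame near upright under the shelf. There is a clear gap to the shelf, and the red frame is untouched. I'll ease the height by 2 mm and go over the top.

>>> {"api": "play_rows", "payload": {"targets": [[[0,0,-0.2],[0,0,0]],[[0,0.2,0],[0,0,0]],[[0,0.47,0.03],[0,0,0]],[[0,0.47,0.07],[0,0,0]],[[0,0,0],[0,0,0]]]}}

```text
t: 9.1
tool_pos: [500.5, 188.6, 69.3]
orientation: [-0.001, 1.0, -0.019, 0.0]
wrist_force: [-1.8, 4.3, 4.0]
gripper_width: 0.15
grip_force: 30.0
```

>>> {"api": "play_rows", "payload": {"targets": [[[0,0.47,0.17],[0,0,0]],[[0,0.43,0.22],[0,0,0]],[[0,0.41,0.25],[0,0,0]],[[0,0.38,0.28],[0,0,0]],[[0,0.35,0.33],[0,0,0]],[[0,0.32,0.36],[0,0,0]],[[0,0,0],[0,0,0]]]}}

```text
t: 9.8
tool_pos: [499.3, 164.9, 52.6]
orientation: [-0.001, 1.0, -0.019, -0.0]
wrist_force: [-1.5, 5.4, 1.0]
gripper_width: 0.149
grip_force: 30.0
```

>>> {"api": "play_rows", "payload": {"targets": [[[0,0.27,0.38],[0,0,0]],[[0,0.24,0.41],[0,0,0]],[[0,0.19,0.43],[0,0,0]],[[0,0.15,0.45],[0,0,0]],[[0,0.09,0.46],[0,0,0]],[[0,0.03,0.46],[0,0,0]],[[0,0,0],[0,0,0]]]}}

```text
t: 10.5
tool_pos: [498.9, 155.3, 26.8]
orientation: [-0.001, 1.0, -0.019, -0.0]
wrist_force: [-3.2, 4.5, 3.5]
gripper_width: 0.151
grip_force: 30.0
```

>>> {"api": "play_rows", "payload": {"targets": [[[0,0,0.2],[0,0,0]],[[0,0,0.2],[0,0,0]],[[0,0,0.1],[0,0,0]],[[0,0,0],[0,0,0]],[[0,0,0],[0,0,0]]]}}

```text
t: 11.0
tool_pos: [498.9, 154.9, 21.9]
orientation: [-0.0, 1.0, -0.019, -0.0]
wrist_force: [-3.3, 2.5, 3.6]
gripper_width: 0.146
grip_force: 30.2
```

```bash
python3 - <<'E'
from h import *
q=look('side')
cv2.imwrite('pics/c3.png',cv2.resize(q['frame'][110:250,170:370],None,fx=4,fy=4,interpolation=cv2.INTER_CUBIC))
E
```

```text
(no output)
```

View pics/c3.png

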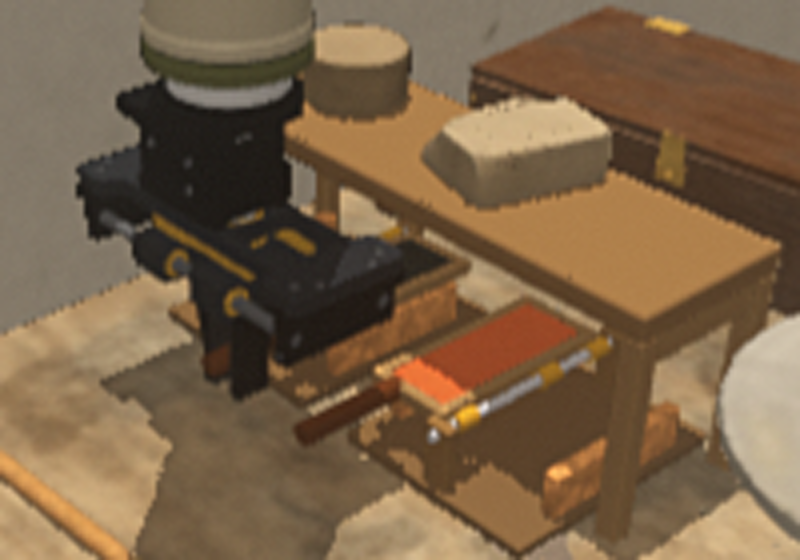

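The frame lies nearly flat on the right-hand rest, and the dowel is still in the fingers at (220,362). I'll press slightly further to confirm it is seated.

>>> {"api": "play_rows", "payload": {"targets": [[[0,0,0.2],[0,0,0]],[[0,0,0.2],[0,0,0]],[[0,0,0],[0,0,0]],[[0,0,0],[0,0,0]]]}}

```text
t: 11.45
tool_pos: [499.1, 154.9, 19.3]
orientation: [0.0, 1.0, -0.019, -0.0]
wrist_force: [-11.0, 2.1, 22.4]
gripper_width: 0.152
grip_force: 30.3
```

Seated: the upward force has risen to 22 N. I'll relax the press, then release. Opening by 35 mm or so leaves the red handle clear.

>>> {"api": "play_rows", "payload": {"targets": [[[0,0,-0.2],[0,0,0]],[[0,0,0],[0,0,0]]]}}

```text
t: 11.65
tool_pos: [499.0, 154.9, 20.1]
orientation: [-0.0, 1.0, -0.019, -0.0]
wrist_force: [-2.4, 4.5, 0.5]
gripper_width: 0.149
grip_force: 30.2
```

>>> {"api": "play_rows", "payload": {"targets": [[[0,0,0],[0,0,0]],[[0,0,0],[0,0,0]],[[0,0,0],[0,0,0]],[[0,0,0],[0,0,0]],[[0,0,0],[0,0,0]],[[0,0,0],[0,0,0]],[[0,0,0],[0,0,0]],[[0,0,0],[0,0,0]]], "grip": 0.2}}

```text
t: 12.45
tool_pos: [499.4, 154.2, 19.7]
orientation: [0.0, 1.0, -0.019, 0.0]
wrist_force: [0.3, 0.1, -0.4]
gripper_width: 0.592
grip_force: 0.0
```

>>> {"api": "play_rows", "payload": {"targets": [[[0,0,-1],[0,0,0]],[[0,0,-2],[0,0,0]],[[0,0,-3],[0,0,0]],[[0,0,-3],[0,0,0]],[[-1,0,-3],[0,0,0]],[[-3,0,-3],[0,0,0]],[[-3,0,-1],[0,0,0]],[[0,0,0],[0,0,0]],[[0,0,0],[0,0,0]]]}}

```text
t: 13.35
tool_pos: [429.6, 156.9, 180.7]
orientation: [0.0, 1.0, -0.019, 0.001]
wrist_force: [0.7, 0.2, -0.1]
gripper_width: 0.598
grip_force: 0.0
```

```bash
python3 - <<'E'
from h import *
s=sensors.get_state();print(s['t'],s['tool_pos'],s['wrist_force'],s['gripper_width'])
q=look('side')
cv2.imwrite('pics/c4.png',cv2.resize(q['frame'][110:250,170:370],None,fx=4,fy=4,interpolation=cv2.INTER_CUBIC))
for n in('side','top'):
  x=look(n)
  for r in place_of(x,'grey_handle')[:2]: print(n,r['confidence'],w(x,r['xyz']))
E
```

```text
13.35 [429.62192175 156.8705408  180.66009087] [ 0.7092948   0.20796697 -0.1096751 ] 0.5975135770742731
side 0.57 [495.01761667 157.85578879  41.24649045]
```

View pics/c4.png

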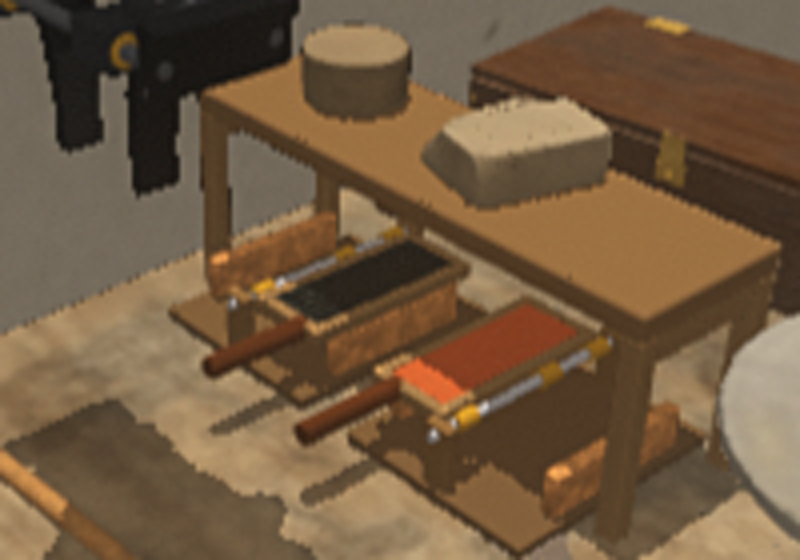

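The grey frame lies flat on its right-hand rest, with the dowel end at (210,362) and handle height about 41 mm. The red frame is unchanged and the gripper is clear.

```bash
python3 -c "
from bench import manip
print(manip.close_job())"
```

```text
the job is handed in; nothing more can be done
None
```

The frame with the dark grey tile is turned over and lies flat on the other side. The red-brown tile's frame lies as before and I saw no contact with the shelf. The job is handed in at about 13.5 s; no verdict came back.

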